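Load a bottle onto the bottle roller

ROBOT

A 6-joint arm with a two-finger parallel gripper is mounted at the origin on the work surface. World frame = base frame: x ahead of the robot, y to its left, z up, the work surface at z = 0. Lengths are in m, angles in degrees, forces in N, time in s.
With the tool pointing down it reaches from about 0.3 to 0.75 m from the base axis. Payload 8.5 kg.
Tool frame: the origin (TCP) lies on the centre line of the jaws, within the pads' length; the fingertips stand 25 mm ahead of it and the grasp point (between the pads) lies 6 mm ahead of it; z points along the fingers, y is the line along which they close (so a half turn about z gives the same grasp; the last joint's range is limited). The gripper opens to 85 mm and grips with 20 to 120 N. Pads are 22 mm wide; open, the fingers measure 114 mm over their backs; the gripper's body (76 mm by 85 mm) begins 54 mm behind the grasp point. The pads swing forward as they close: fully open they stand 13 mm farther back than shut.
Start: joints at [-12.336, 21.807, 74.336, -0, 83.858, -12.336], TCP at [0.55, 0, 0.256] pointing down, gripper open.
Joint ranges: [-178.18, 178.18], [-50.72, 133.34], [12.68, 142.11], [-81.47, 261.47], [9.98, 163.14], [-165.26, 165.26]. Speed limits (degrees/s): [136.94, 136.94, 180, 180, 180, 180].

INTERFACE

Orientations are given as a 3x3 rotation matrix whose columns are the frame's x, y, z axes.
In Python, from rig import telemetry, optics, env gives the robot as it stands.
- The arm moves only by the tool send_rows, never from a script. Its argument "deltas" is a list that holds one entry, the list of rows, each a list of 7 numbers: the shift along the tool's x, y, z in m, then the turn, a rotation vector about the tool's x, y, z in rad, then the opening, from -1 (shut) to 1 (fully open), so that 0 is half open. In form: [[[x, y, z, ax, ay, az, grip], ...]]. A call has 1 to 12 rows; each row shifts and turns the commanded pose from where the row before left it, along the tool's axes as they then stand; what a row does not reach is not made up. A row lasts 1/8 s, in which the tool goes at most 62.5 mm and 10.7 degrees, less where a joint would pass 70% of its speed; a pose out of reach is approached as far as the arm can. A call is refused whole if a number of a shift passes 0.0625 or a number of a turn 0.188, either way. A call with a gripper value outside its range is refused whole. The fingers move at their own pace and stop on an object; "squeeze" is the grip in N (left out, the last holds). Time passes only in rows, so rows that do not move let the fingers close. It gives the time, the measured TCP pose, the force, the opening and the grip force at its end, in the units of the state.
- telemetry.observe(): the state, without advancing time (a new reading comes with each control period).
- optics.get_image(name): name is "scene" or "side" or "wrist"; returns a dict with "image" (480x640x3 uint8, red, green, blue), "range_z" (480x640 float32, m along the optical axis (not along the pixel's ray), 0 where there is no reading), "K" (3x3 intrinsics, pixels), "rvec" (rotation vector, rad) and "tvec" (3), from world to camera coordinates, as OpenCV has them; the wrist camera has in their place "hand_eye" (4x4, takes a point from camera to tool coordinates, whose origin is the TCP and whose axes are the flange's). Camera axes: x right, y down, z forward; pixel columns grow to the right and rows downward; lengths in m; the calibration is good to about 2 mm. The wrist camera is an equidistant fisheye: a pixel r from the principal point sees the ray r / f radians off the axis. A picture is of the moment at which its call begins: read the wrist's pose just before it.
- env.close_job(): hands the job in; it is judged then, once.
The state is a dict: "time_s": time; "q": joint angles; "qvel": joint speeds; "joint_efforts": joint torques, N m; "position": TCP position; "tool_rot": TCP orientation; "ft_force": force on the tool from outside, world axes, zero at the start; "wrist_torque": the same for the moment, N m; "grip_width": finger opening in m; "gripper_force": force on a finger pad.
Only numpy, scipy, OpenCV 4.12 (cv2) and the standard library are available. Lean on these libraries where they do the work, as an engineer would, in place of code of your own. Each camera call takes 0.05 s, during which the arm holds its last target. There are 200 camera calls.

TASK

Load the white bottle lying in front of the bottle roller: push it from behind with the fingers, up the sloping apron without letting it roll back, until it drops between the two rubber rollers. Then push on its cap so that it slides along the rollers until its base rests against the round bumper on the motor housing. Only push it, never grip or lift it, and leave the other things on the bench where they are.

Things in the scene. Friction and masses are not known exactly. Their poses are not given: they have to be found in the camera images.
- bottle_roller: Low bench-top bottle roller, fixed to the bench. Origin: middle of the foot edge of its sloping apron, at bench level; x points uphill across the apron to the rollers, y along the rollers towards the motor housing, z up. Sizes of its parts below are in mm in this frame. Front to back: apron, front roller, rear roller (both rubber, 26 in diameter, turning freely), guard rail.
- apron: The sloping loading plate, smooth aluminium, 220 wide (y -110 to 110). It rises at 12 degrees from bench level at x = 0 to z = 30 at x = 139; side flanges 9 high at y = +-110. Origin: middle of its foot edge, on its upper face; its own x runs up the slope, y as that of the bottle roller, z square to the plate.
- trough (a point): Middle of the trough between the rollers: where the axis of the bottle lies when it rests on both rollers (x = 172, y = 0, z = 50 of the bottle roller). Roller axes: x = 150 and 194, z = 18.6; roller tops z = 31.6; rollers run from y = -105 to 105. A bottle in the trough stays there; it needs 7 mm of climb to leave it.
- bumper (a point): Centre of the face of the round black rubber end bumper, 30 across, on the inner side of the motor housing (x = 172, y = 106, z = 50 of the bottle roller); its face looks along -y, at the end of the trough.
- housing (a point): Centre of the flat top of the motor housing, a light grey box 175 (x) by 90 (y), 80 high, at the +y end of the rollers: x 60 to 235, y 110 to 200; a knob on its front reaches to x = 43.
- guard_rail (a point): Middle of the steel guard rail, a bar 10 thick along y behind the rear roller (x = 217, z = 55), full width, on a post at y = -116. It keeps a bottle from going over the rear roller.
- cheek (a point): Centre of the top of the low bearing cheek at the -y end of the rollers: x 135 to 225, y -122 to -110, 34 high. Nothing taller than it stands at this end, apart from the guard rail's post.
- bottle_center (a point): Middle of the white plastic bottle (on its axis), to be loaded: 150 long, 0.19 to 0.35 kg, closed, smooth and slippery (friction about 0.35), rolls freely. It starts on the bench just before the apron's foot, nearly parallel to the rollers, base to the housing side. Its own y axis runs from cap to base. Body 50 in diameter, flat base face 75 from this point; ribbed cap 44 in diameter, 29 long, flat cap face 75 from it.
- bottle_heel (a point): Point on the bottle's axis 45 mm from its middle towards the base (30 mm inside the base face).
- bottle_shoulder (a point): Point on the bottle's axis 45 mm from its middle towards the cap (30 mm inside the cap face).
- tube: Bystander, to be left alone: 50 ml tube standing on its own, 34 mm across, 112 mm tall, beside the apron. Origin at the centre of its underside.
- reagent: Bystander, to be left alone: amber bottle with black cap, standing, 58 mm across, 115 mm tall, in front of the motor housing. Origin at the centre of its underside.
- marker: Bystander, to be left alone: blue marker pen lying on the bench, 135 mm long, 12 mm thick. Origin at the centre of its underside.
- tip_box: Bystander, to be left alone: closed pipette-tip box 122 x 82 x 67 mm, beside the motor housing. Origin at the centre of its underside.
- tube_rack: Bystander, to be left alone: green tube rack 100 x 200 x 52 mm with micro tubes in it, off to the left. Origin at the centre of its underside.
- beaker: Bystander, to be left alone: glass beaker, 70 mm across, 95 mm tall, off to the right. Origin at the centre of its underside.
- pipette: Bystander, to be left alone: micropipette lying on the bench, 230 mm long, off to the right near the robot. Origin at the centre of its underside.
There are look-alikes about, which are no part of the job. Leave any yellow look-alike of the part that bears bottle_center alone.

How it is judged (in metres and radians):
On the way, in this order (a step that is already met when the one before it is completed fails the run):
1. the bottle is on its way up the apron, lying on it (x of bottle_center in the frame of apron between 0.05 and 0.135 m and z of bottle_center in the frame of apron between 0.02 and 0.033 m), for 0.1 s.
2. the bottle lies between the two rollers (x of bottle_center in the frame of bottle_roller between 0.166 and 0.178 m and z of bottle_center in the frame of bottle_roller between 0.045 and 0.0545 m and angle between the y axis of bottle_center and the y axis of bottle_roller, either way round below 0.06 rad), for 0.2 s.
At the end, for the whole second after the job is handed in: The bottle lies still between the two rollers (axis within 6 mm of the middle of the trough and 4.5 mm of its resting height, parallel to the rollers within 0.06 rad), its base within 4 mm of the round bumper (all of step 2 and y of bottle_heel in the frame of bottle_roller above 0.072 m and linear speed of bottle below 0.02 m/s); the robot touches nothing.
It fails at once if the bottle was lifted off the bench, apron or rollers (by more than 15 mm), or tipped out of the level by more than 0.35 rad ((x of bottle_center in the frame of apron below 0 m and height (world z) of bottle_center above 0.04 m) or (x of bottle_center in the frame of apron between 0 and 0.145 m and z of bottle_center in the frame of apron above 0.04 m) or z of bottle_center in the frame of bottle_roller above 0.0716 m or angle between bottle_center's own y axis and vertical below 1.22 rad or angle between bottle_center's own y axis and vertical above 1.92 rad).
It fails at once if the bottle was gripped (touched by the fingers with the bottle between them) (contact force between the fingers and bottle above 1 N and (distance between the grasp point and bottle_center below 0.029 m or distance between the grasp point and bottle_heel below 0.029 m or distance between the grasp point and bottle_shoulder below 0.029 m)).
It fails at once if the bottle rolled back or ran away in front of the rollers (faster than 0.35 m/s, or more than 90 mm back from the apron's foot) ((x of bottle_center in the frame of bottle_roller below 0.13 m and linear speed of bottle above 0.35 m/s) or x of bottle_center in the frame of bottle_roller below -0.09 m).
It fails at once if another thing on the bench was moved more than 20 mm or knocked over (distance of any of tube, reagent, marker, tip_box, tube_rack, beaker, pipette from where it was at the start of the episode above 0.02 m or angle between any of tube, reagent, marker, tip_box, tube_rack, beaker, pipette's own z axis and vertical above 0.3 rad).
It also fails if it takes over 51 s, if anything falls off the work surface, if the arm or the gripper's body presses on something with over 40 N, if the wrist force passes 120 N, or if a joint passes its speed limit or range.

## Working session

There is one attempt and no reset: what is moved stays moved. The work goes in short steps, Python scripts to look and compute and a tool call to move; the robot and the scene stay as the last step left them, time stands still between calls to the robot, and variables do not carry over. Pictures are saved under pics/ and viewed, at most 10 in all, crops included, and the job is handed in when it is done.

Besides the shell and the picture viewer there is one more tool, called after "Call:" by a JSON object that holds its "fn" and its "kwargs". send_rows: Moves the arm, as the interface text tells. Its arguments: {"type":"object","properties":{"deltas":{"type":"array"},"squeeze":{"type":"number"}},"required":["deltas"]}

```bash
ls; mkdir -p pics
cat > h.py <<'E'
import numpy as np, cv2
from rig import telemetry, optics, env
def pts(im):
    K=np.array(im["K"]);z=im["range_z"];v,u=np.indices(z.shape)
    c=np.stack([(u-K[0,2])/K[0,0]*z,(v-K[1,2])/K[1,1]*z,z],-1)
    R=cv2.Rodrigues(np.array(im["rvec"],float))[0]
    p=(c-np.array(im["tvec"]).ravel())@R
    p[z==0]=np.nan
    return p
E
python3 - <<'E'
from h import *
for n in("scene","side"):
    im=optics.get_image(n); cv2.imwrite(f"pics/{n}.png",im["image"][:,:,::-1]); np.save(f"{n}.npy",pts(im)); np.save(f"{n}_rgb.npy",im["image"])
    R=cv2.Rodrigues(np.array(im["rvec"],float))[0]; print(n,-R.T@np.array(im["tvec"]).ravel(),(im["range_z"]==0).mean())
print(telemetry.observe())
E
```

```text
pics
scene [ 1.50760724 -0.53705117  0.87857833] 0.003994140625
side [ 0.11115244 -0.85069631  0.91101727] 0.0037858072916666665
{'time_s': 0.1, 'q': array([-1.23369910e+01,  2.18375505e+01,  7.43790764e+01, -5.60647530e-04,
        8.38585900e+01, -1.23354955e+01]), 'qvel': array([-0.10892843, -0.09292771, -0.0136185 ,  0.07987365, -0.04021014,
        0.01516912]), 'joint_efforts': array([ 3.76895419e-03, -4.49219084e+01, -2.31655884e+01, -2.33104493e-04,
        3.63802450e-03,  7.57992581e-06]), 'position': array([5.49769399e-01, 3.41720300e-05, 2.55777413e-01]), 'tool_rot': array([[ 2.52237508e-05,  9.99999175e-01, -1.28454673e-03],
       [ 9.99999963e-01, -2.48756758e-05,  2.70986391e-04],
       [ 2.70954213e-04, -1.28455352e-03, -9.99999138e-01]]), 'ft_force': array([-0.61545911,  0.21335175,  0.18372705]), 'wrist_torque': array([ 0.0196194 ,  0.02463303, -0.04399724]), 'gripper_force': 0.0, 'grip_width': 0.08535654773906036}
```

View pics/scene.png

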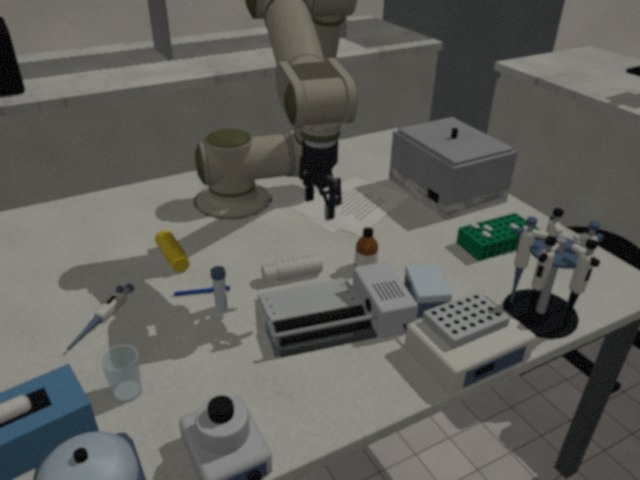

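View pics/side.png

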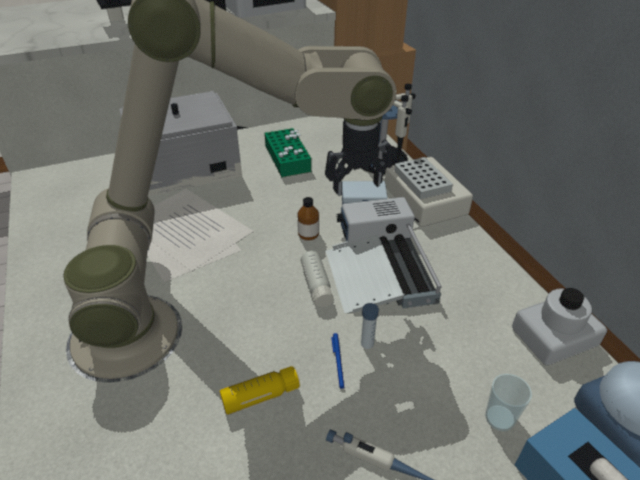

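The scene view shows the bottle at (292,269) and the roller at about (320,310). In the side view the bottle is at (317,278), with the apron at (365,277), the tube at (370,325) and the reagent at (308,220). Next I'll fit the poses from the depth.

Run:
```python
from h import *
S=np.load("scene.npy");D=np.load("side.npy")
for n,uv in (("S",[(292,269),(270,273),(315,265),(385,285),(221,290),(367,250),(200,292)]),("D",[(317,278),(308,262),(322,293),(385,215),(370,312),(308,205),(330,285),(345,305),(330,250),(395,300)])):
    P=S if n=="S" else D
    for u,v in uv: print(n,u,v,np.round(P[v,u],3))
P=np.concatenate([S.reshape(-1,3),D.reshape(-1,3)]);P=P[~np.isnan(P).any(1)]
h=P[(abs(P[:,2]-.08)<.004)&(P[:,0]>.4)&(P[:,0]<.9)&(abs(P[:,1])<.3)]
print(len(h),h.min(0),h.max(0))
# top view map from both clouds, 1mm... height image
x0,x1,y0,y1=.35,.85,-.3,.3; s=1000
img=np.zeros((500,600,3),np.uint8)
for Q,n in((S,"scene"),(D,"side")):
    c=np.load(n+"_rgb.npy").reshape(-1,3);Q=Q.reshape(-1,3);m=(Q[:,0]>x0)&(Q[:,0]<x1)&(Q[:,1]>y0)&(Q[:,1]<y1)&(Q[:,2]<.125)&(Q[:,2]>-.01)
    for p,k in zip(Q[m],c[m]):
        r,cc=int((x1-p[0])*s),int((y1-p[1])*s)
        g=(k[::-1]*.5+np.array([0,127,0] if n=="side" else [0,0,127])*.5*(p[2]>.012)).astype(int) 
        cv2.circle(img,(cc,r),1,g.tolist(),-1)
cv2.imwrite("pics/top.png",img)
```

```text
S 292 269 [ 0.464 -0.026  0.038]
S 270 273 [ 0.454 -0.081  0.038]
S 315 265 [0.476 0.033 0.039]
S 385 285 [0.672 0.107 0.082]
S 221 290 [ 0.495 -0.222  0.065]
S 367 250 [0.522 0.155 0.073]
S 200 292 [ 0.412 -0.249  0.011]
D 317 278 [ 0.436 -0.041  0.051]
D 308 262 [0.438 0.021 0.047]
D 322 293 [ 0.432 -0.083  0.042]
D 385 215 [0.673 0.078 0.081]
D 370 312 [ 0.475 -0.23   0.113]
D 308 205 [0.491 0.156 0.109]
D 330 285 [ 0.463 -0.056  0.031]
D 345 305 [ 0.483 -0.101 -0.   ]
D 330 250 [ 0.526  0.091 -0.001]
D 395 300 [ 0.585 -0.15   0.025]
3681 [ 0.46661016 -0.23707111  0.07600831] [0.89990011 0.26443364 0.08399828]
```

View pics/top.png

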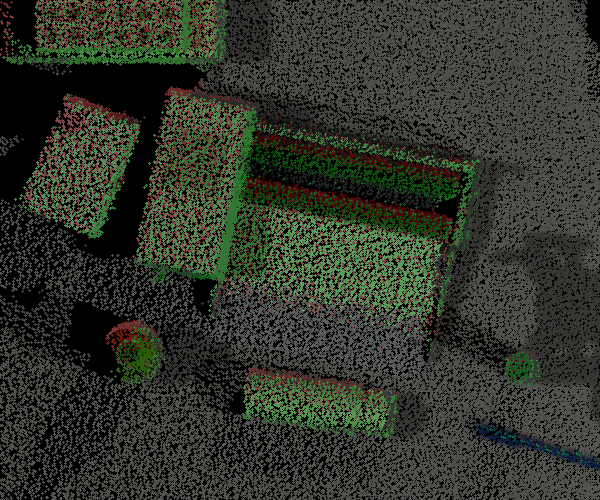

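```bash
cat > fit.py <<'E'
from h import *
from scipy.optimize import least_squares
S=np.load("scene.npy");D=np.load("side.npy")
P=np.concatenate([S.reshape(-1,3),D.reshape(-1,3)]);P=P[~np.isnan(P).any(1)]
def box(a,b,c,d,e,f): return P[(P[:,0]>a)&(P[:,0]<b)&(P[:,1]>c)&(P[:,1]<d)&(P[:,2]>e)&(P[:,2]<f)]
h=box(.56,.78,.03,.22,.076,.084)
for q in (h,):
    r=cv2.minAreaRect(h[:,:2].astype(np.float32)*1000);print("housing",r,h[:,2].mean())
g=box(.63,.77,-.2,.05,.052,.066)
print("rail",len(g)); vx=cv2.fitLine(g[:,:2].astype(np.float32),cv2.DIST_HUBER,0,.001,.001).ravel();print(vx,np.degrees(np.arctan2(vx[0],vx[1])))
a=box(.53,.66,-.16,.08,.012,.028)
A=np.c_[a[:,:2],np.ones(len(a))];w=np.ones(len(a),bool)
for _ in range(10):
    k=np.linalg.lstsq(A[w],a[w,2],rcond=None)[0];w=abs(A@k-a[:,2])<.003
print("apron",k,w.sum(),"slope",np.degrees(np.arctan(np.hypot(k[0],k[1]))),"ang",np.degrees(np.arctan2(k[1],k[0])))
# bottle
b=box(.38,.50,-.12,.08,.008,.06)
def f(p):
    d=np.array([np.sin(p[2]),np.cos(p[2])]);n=np.array([d[1],-d[0]])
    s=(b[:,:2]-p[:2])@n; return np.hypot(s,b[:,2]-.025)-.025
r=least_squares(lambda p:f(p)[(abs((b[:,:2]-[.44,-.02])@[.1,.99]+.02)<.06)],[.44,-.02,.15],loss="soft_l1",f_scale=.002)
p=r.x;d=np.array([np.sin(p[2]),np.cos(p[2])]);t=(b[:,:2]-p[:2])@d
lo,hi=np.percentile(t,[.5,99.5]);c=p[:2]+d*(lo+hi)/2
print("bottle",c,np.degrees(p[2]),"len",hi-lo,"res",np.median(abs(f(p))))
E
python3 fit.py
```

```text
housing ((668.347412109375, 104.52594757080078), (94.8221435546875, 177.95849609375), 78.92840576171875) 0.08053415621106079
rail 840
[ 0.1967827   0.9804471   0.7041584  -0.06813356] 11.348882
apron [ 0.17347945 -0.03306578 -0.08178271] 3064 slope 10.015313142499666 ang -10.791333709305725
bottle [ 0.44455382 -0.02047248] 9.836343596649556 len 0.1513122674552529 res 0.0019265893442135217
```

Call:
{"fn": "send_rows", "kwargs": {"deltas": [[[0, -0.05, 0, 0, 0, 0, 0.4], [0, -0.05, 0, 0, 0, 0, 0.4], [-0.004, -0.049, 0, 0, 0, 0, 0.4], [0, 0, 0, 0, 0, -0.1724, 0.4], [0, 0, 0, 0, 0, -0.1724, 0.4], [0, 0, 0, 0, 0, -0.1724, 0.4], [0, 0, 0, 0, 0, -0.1724, 0.4], [0, 0, 0, 0, 0, -0.1724, 0.4], [0, 0, 0, 0, 0, -0.1724, 0.4], [0, 0, 0, 0, 0, -0.1724, 0.4], [0, 0, 0, 0, 0, -0.1724, 0.4]]]}}

```text
time_s: 1.48
position: [0.4008, -0.004, 0.2561]
tool_rot: [[-0.983, 0.185, -0.001], [0.185, 0.983, 0.0], [0.001, 0.0, -1.0]]
ft_force: [0.3, 0.2, -0.3]
grip_width: 0.0603
gripper_force: 0.0
```

Call:
{"fn": "send_rows", "kwargs": {"deltas": [[[0, 0, 0.05, 0, 0, 0, 0.4], [0, 0, 0.05, 0, 0, 0, 0.4], [0, 0, 0.05, 0, 0, 0, 0.4], [0, 0, 0, 0, 0, 0, 0.4]]]}}

```text
time_s: 1.98
position: [0.3995, -0.0036, 0.1044]
tool_rot: [[-0.982, 0.191, -0.007], [0.191, 0.982, 0.002], [0.007, 0.001, -1.0]]
ft_force: [0.4, -0.3, 0.5]
grip_width: 0.06
gripper_force: 0.0
```

Run:
```python
from h import *
im=optics.get_image("side"); c=im["image"][140:350,220:480,::-1]; cv2.imwrite("pics/s2.png",cv2.resize(c,None,fx=3,fy=2.8,interpolation=3)[:600,:800])
P=pts(im); np.save("side2.npy",P)
# lowest finger points: dark-cluster near tool
q=P.reshape(-1,3); t=np.array([.4,-.004]); m=(np.hypot(*(q[:,:2]-t).T)<.07)&(q[:,2]>.055)&(q[:,2]<.16)
xr=np.array([.982,-.191]);yr=np.array([.191,.982]); w=q[m];l=np.c_[(w[:,:2]-t)@xr,(w[:,:2]-t)@yr,w[:,2]]
print(len(l))
for z in np.arange(.06,.16,.01):
    k=l[(l[:,2]>=z)&(l[:,2]<z+.01)]
    if len(k)>3: print(round(z,3),len(k),np.percentile(k,[2,98],axis=0).round(3)[:,:2].tolist())
```

```text
250
0.08 12 [[-0.011, -0.038], [0.007, 0.032]]
0.09 37 [[-0.012, -0.044], [0.01, 0.03]]
0.1 36 [[-0.012, -0.046], [0.01, 0.031]]
0.11 17 [[-0.012, -0.046], [0.004, 0.029]]
0.12 5 [[-0.015, -0.053], [-0.013, 0.027]]
0.13 42 [[-0.015, -0.064], [0.01, -0.018]]
0.14 41 [[-0.013, -0.065], [0.01, -0.033]]
0.15 60 [[-0.018, -0.067], [0.011, 0.02]]
```

View pics/s2.png

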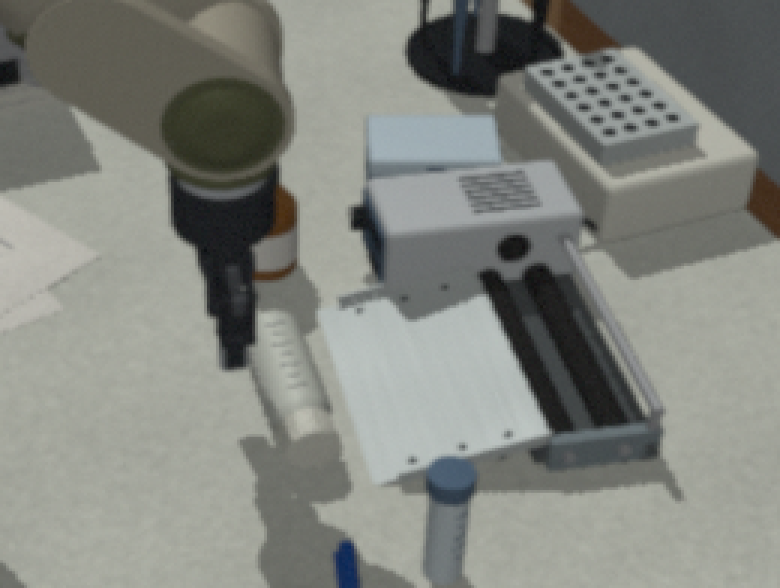

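Call:
{"fn": "send_rows", "kwargs": {"deltas": [[[0, 0, 0.036, 0, 0, 0, 0.4], [0, 0, 0.036, 0, 0, 0, 0.4], [0, 0, 0, 0, 0, 0, 0.4], [-0.004, 0, 0, 0, 0, 0, 0.4], [-0.004, 0, 0, 0, 0, 0, 0.4], [-0.004, 0, 0, 0, 0, 0, 0.4], [-0.004, 0, 0, 0, 0, 0, 0.4], [-0.006, 0, 0, 0, 0, 0, 0.4], [-0.006, 0, 0, 0, 0, 0, 0.4], [-0.006, 0, 0, 0, 0, 0, 0.4], [-0.006, 0, 0, 0, 0, 0, 0.4], [-0.006, 0, 0, 0, 0, 0, 0.4]]]}}

```text
time_s: 3.52
position: [0.4465, -0.0128, 0.0343]
tool_rot: [[-0.982, 0.19, -0.0], [0.19, 0.982, 0.0], [0.0, -0.0, -1.0]]
ft_force: [-0.5, -0.3, 1.0]
grip_width: 0.0597
gripper_force: 0.1
```

Call:
{"fn": "send_rows", "kwargs": {"deltas": [[[-0.007, 0, -0.001, 0, 0, 0, 0.4], [-0.007, 0, -0.001, 0, 0, 0, 0.4], [-0.007, 0, -0.001, 0, 0, 0, 0.4], [-0.007, 0, -0.001, 0, 0, 0, 0.4], [-0.007, 0, -0.001, 0, 0, 0, 0.4], [-0.007, 0, -0.001, 0, 0, 0, 0.4], [-0.007, 0, -0.001, 0, 0, 0, 0.4], [-0.007, 0, -0.001, 0, 0, 0, 0.4], [-0.007, 0, -0.001, 0, 0, 0, 0.4], [-0.007, 0, -0.001, 0, 0, 0, 0.4], [-0.007, 0, -0.001, 0, 0, 0, 0.4], [-0.005, 0, -0.001, 0, 0, 0, 0.4]]]}}

```text
time_s: 5.03
position: [0.5271, -0.0285, 0.0464]
tool_rot: [[-0.982, 0.19, 0.0], [0.19, 0.982, -0.0], [-0.0, -0.0, -1.0]]
ft_force: [-1.9, 2.1, 0.5]
grip_width: 0.0597
gripper_force: 1.1
```

Run:
```python
from h import *
im=optics.get_image("side"); c=im["image"][140:350,220:480,::-1]; cv2.imwrite("pics/s3.png",cv2.resize(c,None,fx=3,fy=2.8,interpolation=3)[:600,:800])
```

```text
(no output)
```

View pics/s3.png

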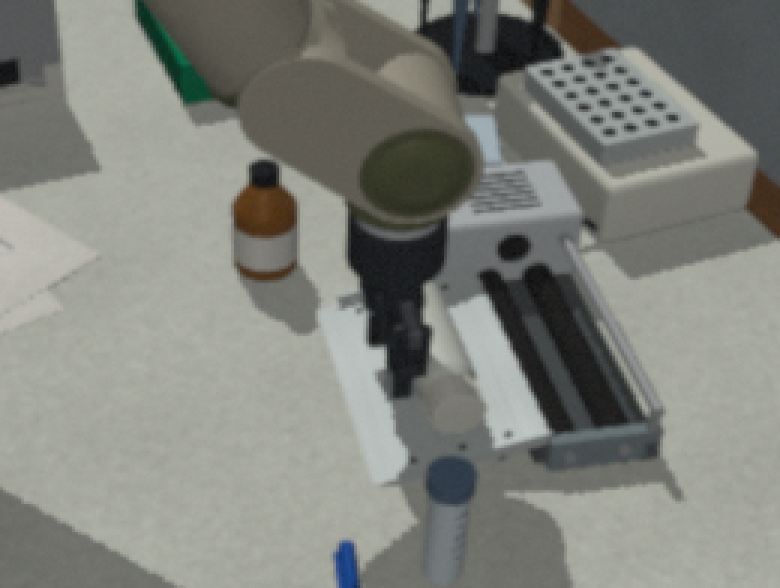

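The bottle lies parallel on the apron at about (450,350), in contact with the fingers. I'll keep pushing over the front roller.

Call:
{"fn": "send_rows", "kwargs": {"deltas": [[[-0.0073, 0, -0.0012, 0, 0, 0, 0.4], [-0.0073, 0, -0.0012, 0, 0, 0, 0.4], [-0.0073, 0, -0.0012, 0, 0, 0, 0.4], [-0.0073, 0, -0.0012, 0, 0, 0, 0.4], [-0.0073, 0, -0.0012, 0, 0, 0, 0.4], [-0.0073, 0, -0.0012, 0, 0, 0, 0.4], [-0.0073, 0, -0.0012, 0, 0, 0, 0.4], [-0.0073, 0, -0.0012, 0, 0, 0, 0.4], [-0.0073, 0, -0.0012, 0, 0, 0, 0.4], [-0.0073, 0, -0.0012, 0, 0, 0, 0.4], [-0.0073, 0, -0.0012, 0, 0, 0, 0.4], [-0.0073, 0, -0.0012, 0, 0, 0, 0.4]]]}}

```text
time_s: 6.58
position: [0.6134, -0.0453, 0.0608]
tool_rot: [[-0.982, 0.191, 0.001], [0.191, 0.982, -0.0], [-0.001, -0.0, -1.0]]
ft_force: [-0.6, -0.4, -0.1]
grip_width: 0.0596
gripper_force: 0.0
```

Run:
```python
from h import *
im=optics.get_image("side"); c=im["image"][140:350,220:480,::-1]; cv2.imwrite("pics/s4.png",cv2.resize(c,None,fx=3,fy=2.8,interpolation=3)[:600,:800])
```

```text
(no output)
```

View pics/s4.png

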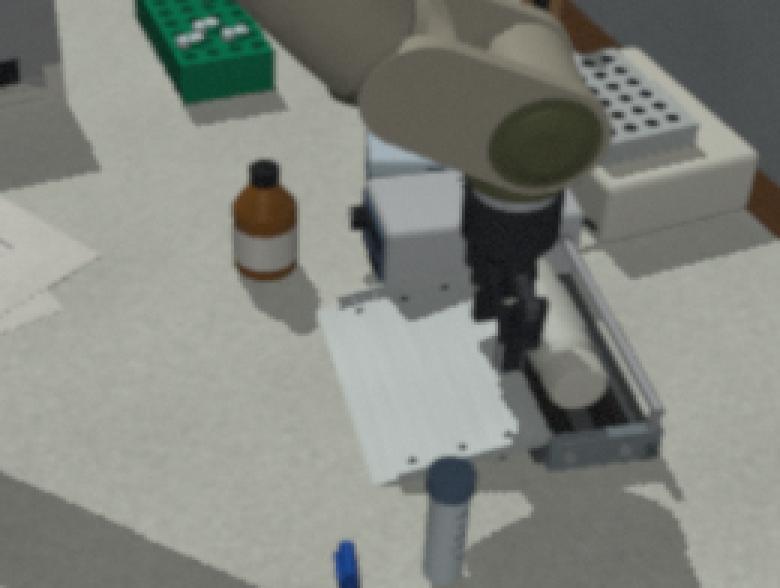

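The bottle has dropped into the trough, with its cap face at about (572,375). I'll back off, rise, move past the cap end and shut the fingers.

Call:
{"fn": "send_rows", "kwargs": {"deltas": [[[0.015, 0, 0, 0, 0, 0, 0.4], [0, 0, -0.05, 0, 0, 0, -1], [0, 0, -0.05, 0, 0, 0, -1], [0, 0, -0.03, 0, 0, 0, -1], [-0.0, -0.05, 0, 0, 0, 0, -1], [-0.02, -0.055, 0, 0, 0, 0, -1], [-0.045, -0.02, 0, 0, 0, 0, -1], [0, 0, 0, 0, 0, 0, -1]]]}}

```text
time_s: 7.62
position: [0.6392, -0.1797, 0.1896]
tool_rot: [[-0.981, 0.193, 0.0], [0.193, 0.981, -0.0], [-0.0, -0.0, -1.0]]
ft_force: [-0.6, 0.2, 0.1]
grip_width: 0.0001
gripper_force: 0.0
```

Run:
```python
from h import *
s=telemetry.observe();print(s["position"],s["grip_width"])
xr=np.array([.9816,-.1908]);yr=np.array([.1908,.9816]);O=np.array([.4939,-.0195])
print("tcp local",(s["position"][:2]-O)@xr,(s["position"][:2]-O)@yr)
for n in("scene","side"):
    im=optics.get_image(n);q=pts(im).reshape(-1,3);l=np.c_[(q[:,:2]-O)@xr,(q[:,:2]-O)@yr,q[:,2]]
    if n=="side": cv2.imwrite("pics/s5.png",cv2.resize(im["image"][140:350,270:470,::-1],None,fx=3.5,fy=2.8,interpolation=3))
    for a,b in ((.145,.200),):
        k=l[(l[:,0]>a)&(l[:,0]<b)&(abs(l[:,1])<.105)&(l[:,2]>.045)&(l[:,2]<.085)]
        print(n,len(k),np.percentile(k,[1,3,50,97,99],axis=0).round(3).tolist())
    for y in np.arange(-.09,.09,.03):
        t=k[abs(k[:,1]-y)<.01]; t=t[t[:,2]>t[:,2].max()-.004] if len(t) else t
        if len(t): print(round(y,2),t.mean(0).round(4))
```

```text
[ 0.63916562 -0.17965031  0.18961862] 0.00012670107590438795
tcp local 0.17314941046309779 -0.12948686905116927
scene 1398 [[0.155, -0.081, 0.046], [0.159, -0.08, 0.047], [0.185, -0.009, 0.068], [0.195, 0.063, 0.077], [0.197, 0.067, 0.078]]
-0.09 [ 0.1697 -0.0805  0.0721]
-0.06 [ 0.1706 -0.0615  0.0748]
-0.03 [ 0.1731 -0.0303  0.0764]
0.0 [ 0.1727 -0.0006  0.0767]
0.03 [0.1723 0.0304 0.0772]
0.06 [0.171  0.0596 0.0759]
side 999 [[0.145, -0.082, 0.046], [0.146, -0.081, 0.049], [0.163, -0.02, 0.068], [0.188, 0.063, 0.076], [0.192, 0.067, 0.076]]
-0.09 [ 0.1688 -0.0814  0.0708]
-0.06 [ 0.1694 -0.0616  0.0722]
-0.03 [ 0.1678 -0.03    0.0745]
0.0 [0.1688 0.0004 0.0743]
0.03 [0.169  0.0291 0.0745]
0.06 [0.1677 0.0584 0.0744]
```

View pics/s5.png

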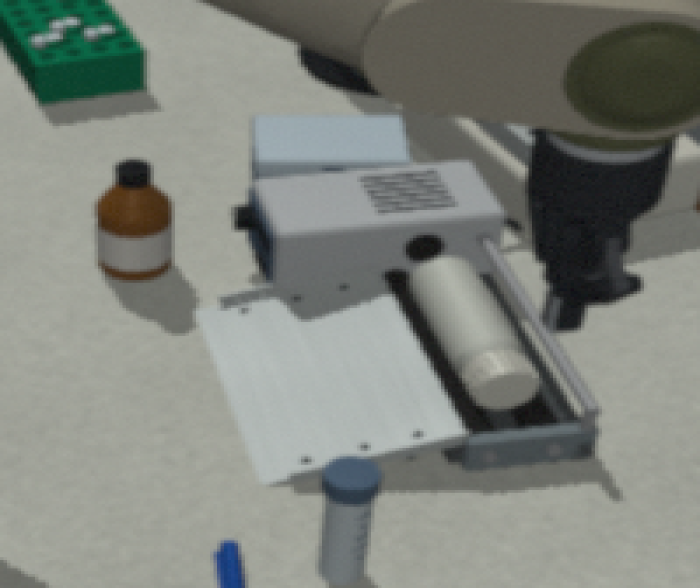

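Call:
{"fn": "send_rows", "kwargs": {"deltas": [[[0.002, 0, 0.05, 0, 0, 0, -1], [0, 0, 0.05, 0, 0, 0, -1], [0, 0, 0.022, 0, 0, 0, -1], [0, 0, 0, 0, 0, 0, -1], [0, 0.014, 0, 0, 0, 0, -1], [0, 0.014, 0, 0, 0, 0, -1], [0, 0.005, 0, 0, 0, 0, -1], [0, 0.005, 0, 0, 0, 0, -1], [0, 0.005, 0, 0, 0, 0, -1], [0, 0.005, 0, 0, 0, 0, -1], [0, 0.005, 0, 0, 0, 0, -1], [0, 0.005, 0, 0, 0, 0, -1]]]}}

```text
time_s: 9.22
position: [0.6471, -0.1198, 0.0687]
tool_rot: [[-0.982, 0.191, 0.0], [0.191, 0.982, -0.0], [-0.0, -0.0, -1.0]]
ft_force: [-0.2, -2.1, 1.3]
grip_width: 0.0002
gripper_force: 1.1
```

Call:
{"fn": "send_rows", "kwargs": {"deltas": [[[0, 0.003, 0, 0, 0, 0, -1], [0, 0.003, 0, 0, 0, 0, -1], [0, 0.002, 0, 0, 0, 0, -1], [0, 0, 0, 0, 0, 0, -1]]]}}

```text
time_s: 9.72
position: [0.6485, -0.1118, 0.0686]
tool_rot: [[-0.982, 0.19, -0.0], [0.19, 0.982, 0.0], [0.0, 0.0, -1.0]]
ft_force: [0.5, -0.3, 0.4]
grip_width: -0.0002
gripper_force: 0.2
```

```bash
cat > m.py <<'E'
from h import *
s=telemetry.observe()
xr=np.array([.9816,-.1908]);yr=np.array([.1908,.9816]);O=np.array([.4939,-.0195])
print("tcp local",(s["position"][:2]-O)@xr,(s["position"][:2]-O)@yr,s["ft_force"][:2]@yr)
for n in("scene","side"):
    im=optics.get_image(n);q=pts(im).reshape(-1,3);l=np.c_[(q[:,:2]-O)@xr,(q[:,:2]-O)@yr,q[:,2]]
    if n=="side": cv2.imwrite("pics/s6.png",cv2.resize(im["image"][180:310,310:470,::-1],None,fx=5,fy=4.6,interpolation=3))
    k=l[(l[:,0]>.145)&(l[:,0]<.2)&(abs(l[:,1])<.1095)&(l[:,2]>.045)&(l[:,2]<.079)]
    print(n,np.percentile(k[:,1],[.5,1,3,97,99,99.5]).round(4))
E
python3 m.py
```

```text
tcp local 0.16933648196738912 -0.06109889390639727 -0.18714294278520643
scene [-0.0756 -0.0751 -0.0691  0.0981  0.1073  0.1082]
side [-0.0769 -0.0764 -0.0747  0.0984  0.1085  0.1092]
```

Call:
{"fn": "send_rows", "kwargs": {"deltas": [[[0, 0.0015, 0, 0, 0, 0, -1], [0, 0.0015, 0, 0, 0, 0, -1], [0, 0.001, 0, 0, 0, 0, -1]]]}}

```text
time_s: 10.2
position: [0.6492, -0.108, 0.0686]
tool_rot: [[-0.982, 0.19, -0.0], [0.19, 0.982, 0.0], [0.0, 0.0, -1.0]]
ft_force: [-0.4, -0.7, 0.4]
grip_width: -0.0001
gripper_force: 0.5
```

Call:
{"fn": "send_rows", "kwargs": {"deltas": [[[0, 0.001, 0, 0, 0, 0, -1], [0, 0.001, 0, 0, 0, 0, -1]]]}}

```text
time_s: 10.45
position: [0.6497, -0.1061, 0.0687]
tool_rot: [[-0.982, 0.19, -0.0], [0.19, 0.982, 0.0], [0.0, 0.0, -1.0]]
ft_force: [-0.0, -0.8, -0.2]
grip_width: -0.0001
gripper_force: 0.5
```

Call:
{"fn": "send_rows", "kwargs": {"deltas": [[[0, 0.001, 0, 0, 0, 0, -1], [0, 0.001, 0, 0, 0, 0, -1]]]}}

```text
time_s: 10.7
position: [0.6499, -0.1056, 0.0688]
tool_rot: [[-0.982, 0.191, -0.0], [0.191, 0.982, -0.002], [-0.0, -0.002, -1.0]]
ft_force: [-2.6, -11.2, 0.2]
grip_width: 0.0002
gripper_force: 5.3
```

The force has risen to 11 N, so the base is against the bumper. Now I'll retreat.

Call:
{"fn": "send_rows", "kwargs": {"deltas": [[[0, -0.002, 0, 0, 0, 0, -1], [0, -0.01, 0, 0, 0, 0, -1], [0, -0.03, 0, 0, 0, 0, -1], [0, -0.03, 0, 0, 0, 0, -1], [0, 0, -0.05, 0, 0, 0, -1], [0, 0, -0.05, 0, 0, 0, -1], [0, 0, -0.05, 0, 0, 0, -1], [0, 0, 0, 0, 0, 0, -1]]]}}

```text
time_s: 11.7
position: [0.6374, -0.1757, 0.2234]
tool_rot: [[-0.982, 0.19, 0.008], [0.19, 0.982, -0.003], [-0.009, -0.002, -1.0]]
ft_force: [-0.2, 0.1, -0.8]
grip_width: -0.0006
gripper_force: 0.0
```

```bash
python3 m.py
```

```text
tcp local 0.17063562055994946 -0.12591987742983302 0.09310223385376201
scene [-0.0431 -0.0427 -0.0417  0.1016  0.1052  0.1066]
side [-0.0442 -0.0439 -0.0427  0.1021  0.1071  0.1088]
```

View pics/s6.png

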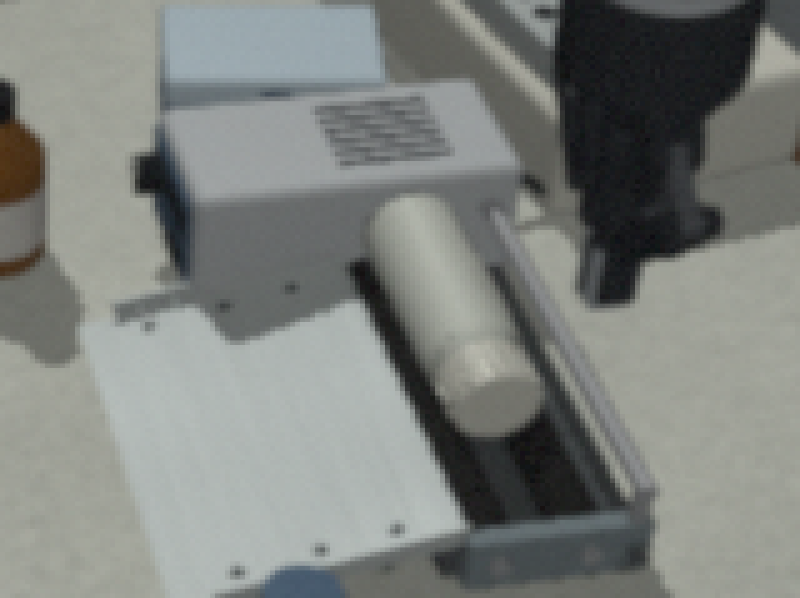

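The cap face is at y = -44 mm, so the base is at 106 mm, on the bumper. The bottle lies in the trough at about (455,320), and the robot is clear.

```bash
python3 -c "
from rig import env
print(env.close_job())"
```

```text
the job is handed in; nothing more can be done
None
```

I pushed the bottle up the apron into the trough and along the rollers until its base met the bumper. The last measurement put the base at about 106 mm, the bumper's face, with the robot clear. The job is handed in, but the hand-in returned no verdict.

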